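# Put away the optics parts in turned stack-nest bins

### The arm

A 6-joint arm with a two-finger parallel gripper is mounted at the origin on the work surface. World frame = base frame: x ahead of the robot, y to its left, z up, the work surface at z = 0. Lengths are in m, angles in degrees, forces in N, time in s.
With the tool pointing down it reaches from about 0.4 to 0.825 m from the base axis. Payload 7 kg.
Tool frame: the origin (TCP) lies at the very end of the fingers, on their centre line; the grasp point (between the pads) lies 19 mm behind it; z points along the fingers, y is the line along which they close (so a half turn about z gives the same grasp; the last joint's range is limited). The gripper opens to 88 mm and grips with 3 to 60 N. Pads are 19 mm wide; open, the fingers measure 130 mm over their backs; the gripper's body (78 mm by 193 mm) begins 47 mm behind the grasp point.
Start: joints at [82.282, 20.546, 0.682, 0, -70.136, -16.507], TCP at [0.277, 0.616, 0.227] pointing down, gripper open.
Joint ranges: [-176.03, 176.03], [-82.01, 121.73], [-58.28, 71.71], [-173.87, 95.51], [-174.79, -0.11], [-173.66, 173.66]. Speed limits (degrees/s): [136.94, 136.94, 172.46, 180, 180, 180].

### API

Orientations are given as [roll, pitch, yaw] about the fixed x, y, z axes, in that order (R = Rz(yaw) Ry(pitch) Rx(roll)).
In Python, from plant import get_obs, snapshot, camera_params, close_job, boxes_of, cut_out, landmark_of gives the robot as it stands.
- The arm moves only by the shell command python3 -m inch 'ROWS' [OPENING]. ROWS is text: rows parted by semicolons, each of 6 numbers parted by spaces: the shift along the tool's x, y, z in units of 30 cm (1.0 is 30 cm), then the turn, a rotation vector about the tool's x, y, z in units of pi rad (1.0 is pi rad). A call has 1 to 10 rows; each row is the pose to reach, as a shift and turn from the pose commanded when the call began, along the tool's axes at that moment, turning the shorter way round; what a row does not reach only later rows make up. A row lasts 1/12 s, in which the tool goes at most 41.7 mm and 7.16 degrees, less where a joint would pass 70% of its speed; a pose out of reach is approached as far as the arm can. A call with a number of a shift or a turn outside -1 to 1 is refused whole. A call with a gripper value outside its range is refused whole. OPENING is the closure, from -1 (fully open) to 1 (shut), set as the call begins (- or left out, the last holds). The fingers move at their own pace and stop on an object; the grip force is fixed at half the most. Time passes only in rows, so rows that repeat a pose let the fingers close. It gives the time, the measured TCP pose, the force, the opening and the grip force at its end, in the units of the state.
- get_obs(): the state, without advancing time (a new reading comes with each control period).
- snapshot(name): name is "scene" or "top" or "wrist"; returns the picture (420x560x3 uint8, red, green, blue); there is no depth.
- camera_params(name): a dict with "mtx" (3x3 intrinsics, pixels), "rvec" (rotation vector, rad) and "tvec" (3), from world to camera coordinates, as OpenCV has them. Camera axes: x right, y down, z forward; pixel columns grow to the right and rows downward; lengths in m; the calibration is good to about 2 mm. The wrist camera is an equidistant fisheye: a pixel r from the principal point sees the ray r / f radians off the axis. A picture is of the moment at which its call begins: read the wrist's pose just before it. camera_params takes no time and is no camera call; for the wrist camera it gives the pose at the moment of the call.
- close_job(): hands the job in; it is judged then, once.
Trained networks look in the newest picture that a camera, given by its name, has taken for a name from the list of things; names that differ only in an ending like _2 or _b are one class to them, and where a whole thing is asked for, a point or a joint stands for the part that bears it (a point fixed in the world has none). Each returns a list of dicts, best first, with "p" (0 to 1); they miss things now and then, are a little off and sometimes report something else, mostly with a low value. They report only what shows in the picture. A call takes as long as a camera call.
- boxes_of(camera, thing): "rect" ([left, top, width, height] in pixels, round what is visible of it).
- cut_out(camera, thing): "pixels" (420x560 bool, what is visible of it) and "rect" ([left, top, width, height] in pixels, round what is visible of it).
- landmark_of(camera, thing): "uv" ([column, row] in pixels: a listed point, or the origin of a listed thing).
The state is a dict: "clock": time; "joint_pos": joint angles; "qvel": joint speeds; "tau": joint torques, N m; "tool_pos": TCP position; "orientation": TCP orientation; "force": force on the tool from outside, world axes, zero at the start; "moment": the same for the moment, N m; "opening": finger opening in m; "gripper_force": force on a finger pad.
Only numpy, scipy, OpenCV 4.12 (cv2) and the standard library are available. Lean on these libraries where they do the work, as an engineer would, in place of code of your own. Each camera call takes 0.05 s, during which the arm holds its last target. There are 200 camera calls.

### The job

Clear the breadboard: first stand both black lens tubes upright in the white bin, then set the empty blue bin on top of it, turned half a turn so that the yellow ends are opposite and it rests level and centred on the ledges instead of nesting. After that, stand the steel post in the blue bin's bay at its yellow end and the red camera block in its other bay, both upright. Leave the amber filter and the screw jar where they are.

Things in the scene. Friction and masses are not known exactly. Their poses are not given: they have to be found in the camera images.
- base_bin: White bin 204x132x60 mm, screwed to the table, yaw near 0. Walls 4 mm, inner floor at z 4 mm, no divider. Origin: centre of underside; x along its length to its yellow end; z up. Both long walls carry ledges, tops at z 60 mm, 14 mm wide inside the wall: clear opening 96 mm in y, 196 mm in x. Gaps 20 mm wide in each ledge at x +60 and -30 mm.
- top_bin: Loose blue bin 150x86 mm, walls 20 mm high, 3 mm thick, floor 3 mm, 0.25 kg. Origin: centre of underside; x along its length to its yellow end; z up. A divider at x 0 parts two bays, 67 (x) by 80 mm, centred at x +39 (yellow floor) and -39 mm (blue floor). Lift it by the white tab on the divider: 10 mm thick in x, 44 mm wide in y, top at z 60 mm. Starts flat, yaw near 0.
- top_bin_yellow_end (a point): Middle of the blue bin's yellow end wall: 75 mm along its x, 10 mm above its underside. Lugs under its long sides (12 mm wide, out to y 59 mm, at x +60 and -30 mm) fall through the white bin's gaps if the yellow ends match; turned half round they rest on the ledges, and its underside lies 60 mm above the white bin's underside.
- post: Plain bright steel pillar post, a cylinder 27 mm in diameter and 60 mm high, standing upright, about 0.2 kg. Origin: centre of its underside; z up.
- red_block: Red finned camera block, 32 x 32 mm and 52 mm high, with a black round port on its top, standing upright, about 0.12 kg. Origin: centre of its underside; x and y square to its sides; z up.
- filter: Bystander: amber glass filter in a black ring mount, 40 mm in diameter, 9 mm high, lying flat among the parts. Origin: centre of its underside.
- screw_jar: Bystander: small clear screw jar with a white cap, 36 mm in diameter, 45 mm high, beyond the parts. Origin: centre of its underside.
- lens_tube_a: Black lens tube with grey rings, one of two alike: a cylinder 32 mm in diameter and 48 mm high, closed by a dark violet glass disc on top, standing upright, about 0.07 kg. Origin: centre of its underside; z up.
- lens_tube_b: Black lens tube with grey rings, one of two alike: a cylinder 32 mm in diameter and 48 mm high, closed by a dark violet glass disc on top, standing upright, about 0.07 kg. Origin: centre of its underside; z up.

How it is judged (in metres and radians):
On the way, in this order (a step that is already met when the one before it is completed fails the run):
1. both lens tubes stand released in the white bin (x of lens_tube_a in the frame of base_bin between -0.085 and 0.085 m and y of lens_tube_a in the frame of base_bin between -0.055 and 0.055 m and z of lens_tube_a in the frame of base_bin between -0.001 and 0.01 m and angle between each of lens_tube_a, lens_tube_b's own z axis and vertical below 0.15 rad and contact force between each of lens_tube_a, lens_tube_b and the fingers below 0.2 N and linear speed of each of lens_tube_a, lens_tube_b below 0.02 m/s and x of lens_tube_b in the frame of base_bin between -0.085 and 0.085 m and y of lens_tube_b in the frame of base_bin between -0.055 and 0.055 m and z of lens_tube_b in the frame of base_bin between -0.001 and 0.01 m), for 0.2 s.
2. the blue bin rests released on the ledges of the white bin, turned half a turn (z of top_bin in the frame of base_bin between 0.056 and 0.066 m and angle between top_bin's own z axis and vertical below 0.06 rad and horizontal distance between top_bin and base_bin below 0.015 m and angle between the x axis of top_bin and the x axis of base_bin, either way round below 0.2 rad and x of top_bin_yellow_end in the frame of base_bin below -0.05 m and contact force between top_bin and the fingers below 0.2 N and linear speed of top_bin below 0.02 m/s), for 0.2 s.
3. the post stands in the yellow-end bay and the red block in the other bay (x of post in the frame of top_bin between 0.01 and 0.07 m and y of post in the frame of top_bin between -0.038 and 0.038 m and z of post in the frame of top_bin between -0.001 and 0.01 m and angle between each of post, red_block's own z axis and vertical below 0.15 rad and x of red_block in the frame of top_bin between -0.07 and -0.01 m and y of red_block in the frame of top_bin between -0.038 and 0.038 m and z of red_block in the frame of top_bin between -0.001 and 0.01 m and contact force between each of post, red_block and the fingers below 0.2 N and linear speed of each of post, red_block below 0.02 m/s), for 0.2 s.
At the end, for the whole second after the job is handed in: Tubes upright on the white bin's floor; blue bin level on the ledges (underside 56-66 mm above the white bin's), within 15 mm and 0.2 rad of centred, yellow ends opposite; post upright on the floor of its yellow-end bay, red block in the other (tilts < 0.15 rad); all released, at rest (all of step 1 and all of step 2 and all of step 3); the robot touches nothing.
It fails at once if the filter is displaced by more than 20 mm (distance of filter from where it was at the start of the episode above 0.02 m).
It fails at once if the screw jar is displaced by more than 20 mm (distance of screw_jar from where it was at the start of the episode above 0.02 m).
It also fails if it takes over 136 s, if anything falls off the work surface, if the arm or the gripper's body presses on something with over 40 N, if the wrist force passes 120 N, or if a joint passes its speed limit or range.

## Working session

There is one attempt and no reset: what is moved stays moved. The work goes in short steps, Python scripts to look and compute and a shell command to move; the robot and the scene stay as the last step left them, time stands still between calls to the robot, and variables do not carry over. Pictures are saved under pics/ and viewed, at most 14 in all, crops included, and the job is handed in when it is done.

```bash
ls; mkdir -p pics; cat > h.py <<'E'
import numpy as np, cv2, sys
from plant import *
from scipy.spatial.transform import Rotation as R
def save(cam,fn):
    im=snapshot(cam); cv2.imwrite('pics/'+fn,im[:,:,::-1]); return im
def ray(cam,uv,P=None):
    P=P or camera_params(cam); K=np.array(P['mtx']); Rm=cv2.Rodrigues(np.array(P['rvec'],float))[0]; t=np.array(P['tvec'],float).ravel()
    x=(uv[0]-K[0,2])/K[0,0]; y=(uv[1]-K[1,2])/K[1,1]
    if cam=='wrist':
        r=np.hypot(x,y); d=np.array([x/r*np.sin(r),y/r*np.sin(r),np.cos(r)]) if r>1e-9 else np.array([0,0,1.])
    else: d=np.array([x,y,1.])
    return -Rm.T@t, Rm.T@d
def atz(cam,uv,z,P=None):
    c,d=ray(cam,uv,P); return c+d*(z-c[2])/d[2]
def proj(cam,X,P=None):
    P=P or camera_params(cam); K=np.array(P['mtx']); Rm=cv2.Rodrigues(np.array(P['rvec'],float))[0]; t=np.array(P['tvec'],float).ravel()
    q=Rm@np.array(X,float)+t
    if cam=='wrist':
        a=np.hypot(q[0],q[1]); th=np.arctan2(a,q[2]); q=np.array([q[0]/a*th,q[1]/a*th,1])
    else: q=q/q[2]
    return (K@q)[:2]
E
python3 - <<'E'
from h import *
o=get_obs(); print({k:np.round(v,3).tolist() for k,v in o.items()})
for c in ['top','scene']:
    save(c,c+'0.png'); P=camera_params(c); print(c,np.round(ray(c,(280,210),P),3).tolist())
    for n in ['base_bin','top_bin','top_bin_yellow_end','post','red_block','filter','screw_jar','lens_tube_a']:
        L=landmark_of(c,n); print(n,[(round(l['p'],2),np.round(l['uv'],1).tolist(),np.round(atz(c,l['uv'],0.01 if 'end' in n else 0,P)[:2],4).tolist()) for l in L if l['p']>.2])
E
```

```text
pics
{'clock': 0.0, 'joint_pos': [82.281, 20.592, 0.633, -0.021, -70.134, -16.508], 'qvel': [-0.001, -0.049, -0.002, -0.096, -0.076, -0.039], 'tau': [-0.0, -58.271, 29.306, 6.997, 0.007, -0.0], 'tool_pos': [0.277, 0.615, 0.226], 'orientation': [179.905, -0.008, -24.234], 'force': [1.454, -0.329, 0.16], 'moment': [0.03, 0.001, -0.002], 'gripper_force': 0.0, 'opening': 0.088}
top [[0.426, -0.018, 0.833], [0.189, 0.013, -0.982]]
base_bin [(0.85, [160.1, 229.0], [0.5448, 0.2573])]
top_bin [(0.57, [394.5, 253.9], [0.4882, -0.2544]), (0.29, [398.8, 221.7], [0.5588, -0.268]), (0.26, [242.7, 262.4], [0.4712, 0.0744])]
top_bin_yellow_end [(0.67, [397.1, 221.9], [0.5568, -0.2613])]
post [(0.44, [244.4, 263.4], [0.4691, 0.0707])]
red_block [(0.79, [308.8, 184.0], [0.6454, -0.0712]), (0.28, [157.5, 230.4], [0.5417, 0.2628])]
filter [(0.84, [282.2, 229.5], [0.5426, -0.0112])]
screw_jar [(0.58, [276.9, 142.3], [0.7446, 0.0004])]
lens_tube_a [(0.79, [307.8, 265.4], [0.4643, -0.0661]), (0.64, [242.1, 188.2], [0.6364, 0.0785]), (0.31, [279.0, 225.4], [0.5517, -0.0041])]
scene [[1.226, -0.389, 0.552], [-0.69, 0.428, -0.583]]
base_bin [(0.92, [351.6, 173.7], [0.5419, 0.2574])]
top_bin [(0.76, [157.1, 229.6], [0.4831, -0.2447])]
top_bin_yellow_end []
post [(0.67, [279.1, 183.8], [0.4762, 0.0754])]
red_block [(0.75, [263.9, 241.8], [0.6493, -0.0728])]
filter [(0.73, [270.7, 206.0], [0.5471, 0.0068])]
screw_jar [(0.57, [319.3, 255.6], [0.7476, -0.0033])]
lens_tube_a [(0.85, [228.9, 200.7], [0.4719, -0.0641]), (0.74, [317.6, 214.5], [0.6355, 0.0768])]
```

View pics/top0.png

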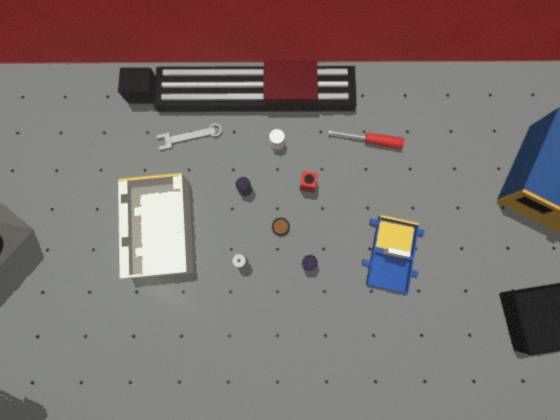

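View pics/scene0.png

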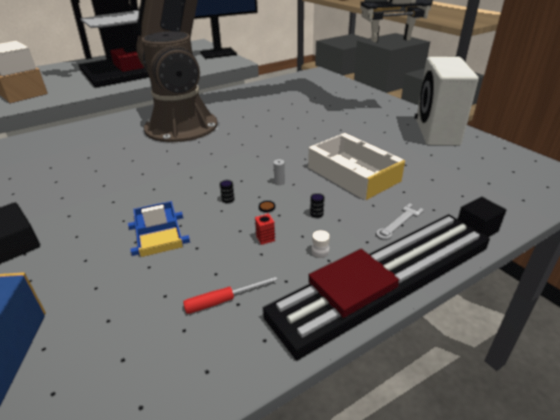

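Top view: +x is up and +y is left. White bin is at (155,227), blue bin at (394,253) with its yellow end up, tubes at (244,186) and (310,263), post (239,261), red block (309,182), filter (281,227), jar (277,138). The scene view agrees. Next I'll fit precise poses from silhouettes.

```bash
cat > fit.py <<'E'
from h import *
from scipy.optimize import least_squares
def cyl(d,h): a=np.linspace(0,2*np.pi,24,endpoint=False); return np.array([[d/2*np.cos(t),d/2*np.sin(t),z] for t in a for z in (0,h)])
def box(l,w,h): return np.array([[x,y,z] for x in(-l/2,l/2) for y in(-w/2,w/2) for z in(0,h)])
def bbox(c,pts,P): q=np.array([proj(c,X,P) for X in pts]); return np.r_[q.min(0),q.max(0)]
def fitxy(S,rects,x0,z=0):
    Ps={c:camera_params(c) for c in rects}
    f=lambda p:np.concatenate([bbox(c,S+[p[0],p[1],z],Ps[c])-[r[0],r[1],r[0]+r[2],r[1]+r[3]] for c,r in rects.items()])
    s=least_squares(f,x0,loss='soft_l1'); return s.x,np.round(f(s.x),1)
def nearest(c,n,x0,h=0.02):
    u=proj(c,[*x0,h]); best=None
    for m in cut_out(c,n):
        r=m['rect']; d=np.hypot(r[0]+r[2]/2-u[0],r[1]+r[3]/2-u[1])
        if d<15 and (best is None or m['p']>best['p']): best=m
    return best
E
python3 - <<'E'
from fit import *
snapshot('top');snapshot('scene')
for n,S,x0 in [('lens_tube_a',cyl(.032,.048),(.468,-.066)),('lens_tube_a',cyl(.032,.048),(.636,.078)),('post',cyl(.027,.06),(.472,.073)),('red_block',box(.032,.032,.052),(.647,-.072)),('filter',cyl(.04,.009),(.545,-.003))]:
    rs={}
    for c in('top','scene'):
        m=nearest(c,n,x0)
        if m: rs[c]=m['rect']
    for k in rs: print(n,k,np.round(fitxy(S,{k:rs[k]},x0)[0],4))
    if rs: print(n,*fitxy(S,rs,x0))
# bins: silhouette
for n in('base_bin','top_bin'):
    for c in('top','scene'):
        M=cut_out(c,n)
        for m in M[:2]:
            if m['p']<.3: continue
            r=cv2.minAreaRect(np.argwhere(m['pixels'])[:,::-1].astype(np.float32)); print(n,c,round(m['p'],2),r,m['pixels'].sum())
im=snapshot('top')
cv2.imwrite('pics/bins.png',np.hstack([cv2.resize(im[165:290,105:205,::-1],None,fx=4,fy=4,interpolation=2),cv2.resize(im[200:325,345:445,::-1],None,fx=4,fy=4,interpolation=2)]))
E
```

```text
lens_tube_a top [ 0.4617 -0.0641]
lens_tube_a scene [ 0.4684 -0.069 ]
lens_tube_a [ 0.46235069 -0.06477427] [ 0.8 -0.3 -0.1 -0.4 -2.  -2.6  3.7 -1.1]
lens_tube_a top [0.6358 0.0686]
lens_tube_a scene [0.6334 0.0802]
lens_tube_a [0.63590351 0.07313999] [-3.1  0.3 -1.  -0.4 -3.4  1.7 -0.5  1.4]
post top [0.4692 0.0753]
post scene [0.4585 0.0829]
post [0.46618272 0.07643255] [-1.2 -0.7  0.1  4.8  0.4  1.3 -1.6  2.7]
red_block top [ 0.6455 -0.0715]
red_block scene [ 0.6367 -0.0644]
red_block [ 0.64473101 -0.07025089] [ 0.3  1.  -1.3 -0.4 -1.6 -0.2  0.8  4.5]
filter top [ 0.544 -0.01 ]
filter scene [ 0.5565 -0.0096]
filter [ 0.54772045 -0.00885753] [-0.3 -2.6 -0.8 -0.8 -2.  -0.7 -1.4 -3. ]
base_bin top 0.76 ((154.58331298828125, 225.9439697265625), (102.05323791503906, 74.3488998413086), 87.0390625) 7190
base_bin scene 0.6 ((353.67584228515625, 165.34454345703125), (98.37184143066406, 53.0322151184082), 24.075498580932617) 4122
top_bin scene 0.89 ((155.8529510498047, 227.91177368164062), (48.74966049194336, 60.3913688659668), 75.96376037597656) 2341
```

View pics/bins.png

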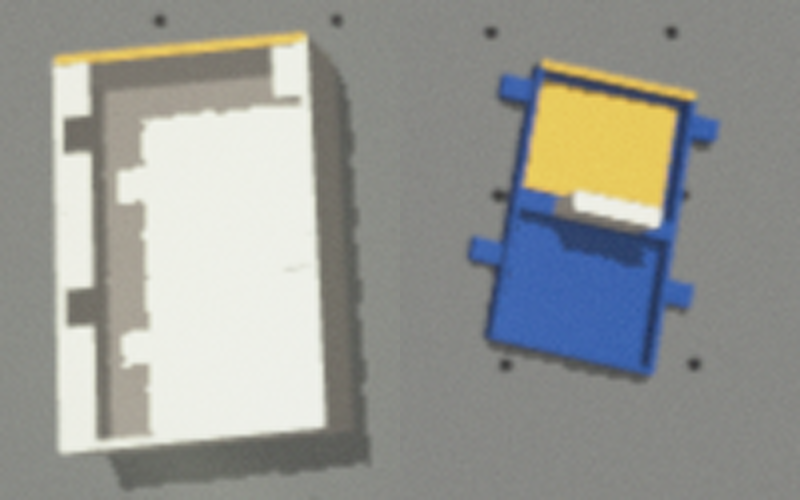

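The crop shows clear rim corners: white (54,62),(305,38),(326,428),(60,452); blue (141,62),(295,97),(250,377),(87,338).

```bash
python3 - <<'E'
from h import *
P=camera_params('top')
for nm,off,cs,z in [('white',(105,165),[(54,62),(305,38),(326,428),(60,452)],.06),('blue',(345,200),[(141,62),(295,97),(250,377),(87,338)],.02)]:
    w=np.array([atz('top',((c[0]+.5)/4-.5+off[0],(c[1]+.5)/4-.5+off[1]),z,P)[:2] for c in cs])
    m=w.mean(0); a=(w[0]+w[1]-w[2]-w[3])/2; b=(w[0]+w[3]-w[1]-w[2])/2
    print(nm,np.round(w,4).tolist(),'c',np.round(m,4),'len',np.linalg.norm(a).round(4),np.linalg.norm(b).round(4),'yaw',np.degrees(np.arctan2(a[1],a[0])).round(2),np.degrees(np.arctan2(-b[0],b[1])).round(2))
E
cat > to.py <<'E'
# python3 to.py x y z yaw : shift/turn from present pose to target, in move units
from h import *
o=get_obs(); x,y,z,yaw=map(float,sys.argv[1:5])
R0=R.from_euler('xyz',o['orientation'],degrees=True); R1=R.from_euler('xyz',[180,0,yaw],degrees=True)
d=np.array([x,y,z])-o['tool_pos']
rv=(R0.inv()*R1).as_rotvec()/np.pi
print('now',np.round(o['tool_pos'],4),np.round(o['orientation'],1),'q',np.round(o['joint_pos'],0),'t',round(o['clock'],1),'open',round(o['opening'],4))
print('row',np.round(R0.inv().apply(d)/.3,3),np.round(rv,3),'rows>=',int(np.ceil(max(np.linalg.norm(d)/.0417,np.linalg.norm(rv)*180/7.16)))+1)
E
python3 to.py .464 -.065 .13 -90; python3 to.py .464 -.065 .13 -45
```

```text
white [[0.6398, 0.3314], [0.6522, 0.2006], [0.4501, 0.1805], [0.4388, 0.3125]] c [0.5452 0.2562] len 0.2024 0.1319 yaw 5.54 5.15
blue [[0.5701, -0.2221], [0.5507, -0.3037], [0.404, -0.27], [0.4242, -0.1864]] c [ 0.4873 -0.2455] len 0.1503 0.0849 yaw -13.34 -13.48
now [0.277  0.6155 0.2266] [-180.    -0.   -24.2] q [ 82.  21.   1.   0. -70. -17.] t 1.8 open 0.0877
row [1.499 1.813 0.322] [-0.    -0.     0.365] rows>= 19
now [0.277  0.6155 0.2266] [-180.    -0.   -24.2] q [ 82.  21.   1.   0. -70. -17.] t 1.8 open 0.0877
row [1.499 1.813 0.322] [-0.    -0.     0.115] rows>= 19
```

Fitted sizes match (202x132, 150x85 mm). White bin: (0.545, 0.256), yaw 5.4°. Blue bin: (0.487, -0.2455), yaw -13.4°. Going to the first tube.

```bash
python3 -m inch '0.75 0.906 0.15 0 0 0.168;0.75 0.906 0.15 0 0 0.336;0.75 0.906 0.15 0 0 0.336;0.75 0.906 0.15 0 0 0.336;0.75 0.906 0.15 0 0 0.336;0.75 0.906 0.15 0 0 0.336;0.75 0.906 0.15 0 0 0.336;0.75 0.906 0.15 0 0 0.336;0.75 0.906 0.15 0 0 0.336;0.75 0.906 0.15 0 0 0.336' -1
python3 to.py .464 -.065 .13 -84.6
```

```text
clock: 2.58
tool_pos: [0.3705, 0.2711, 0.1813]
orientation: [179.9, -0.0, -85.1]
force: [-0.0, -0.1, -0.9]
opening: 0.0877
gripper_force: 0.0
now [0.3705 0.2711 0.1813] [179.9  -0.  -85.1] q [ 61.   2. -29.  -0. -59. -56.] t 2.6 open 0.0877
row [ 1.143 -0.215  0.171] [ 0.    -0.    -0.003] rows>= 10
```

```bash
python3 -m inch '0.98 -0.2 0.17 0 0 0;0.98 -0.2 0.17 0 0 0;0.98 -0.2 0.17 0 0 0;0.98 -0.2 0.17 0 0 0;0.98 -0.2 0.17 0 0 0;0.98 -0.2 0.17 0 0 0;0.98 -0.2 0.17 0 0 0;0.98 -0.2 0.17 0 0 0;0.98 -0.2 0.17 0 0 0'
python3 to.py .464 -.065 .13 -84.6; python3 - <<'E'
from h import *
P=camera_params('wrist'); save('wrist','w0.png')
for l in landmark_of('wrist','lens_tube_a'): print(round(l['p'],2),l['uv'],atz('wrist',l['uv'],0,P))
E
```

```text
clock: 3.33
tool_pos: [0.4578, -0.0145, 0.1299]
orientation: [179.9, -0.0, -84.9]
force: [0.1, 0.4, 0.0]
opening: 0.0878
gripper_force: 0.0
now [ 0.4578 -0.0145  0.1299] [179.9  -0.  -84.9] q [ 23.   5. -34.   0. -51. -18.] t 3.3 open 0.0878
row [ 0.17  -0.006 -0.   ] [ 0.    -0.    -0.002] rows>= 3
0.91 [273.6, 143.4] [ 0.46813016 -0.06910749  0.        ]
```

View pics/w0.png

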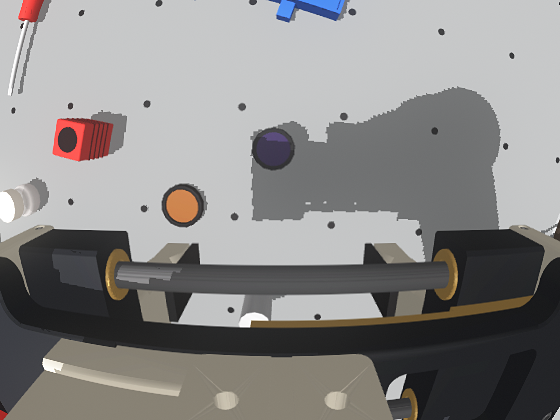

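Wrist view: tube disc at (273,148), filter (183,205) and red block (80,138); the tube landmark agrees to ~3 mm. Descending and grasping.

```bash
python3 -m inch '0.177 -0.012 0 0 0 0;0.177 -0.012 0.1 0 0 0;0.177 -0.012 0.2 0 0 0;0.177 -0.012 0.3 0 0 0;0.177 -0.012 0.36 0 0 0;0.177 -0.012 0.385 0 0 0;0.177 -0.012 0.385 0 0 0' -1
python3 -m inch '0 0 0 0 0 0;0 0 0 0 0 0;0 0 0 0 0 0;0 0 0 0 0 0;0 0 0 0 0 0;0 0 0 0 0 0' 1
```

```text
clock: 4.02
tool_pos: [0.4653, -0.0635, 0.0139]
orientation: [179.8, -0.0, -84.6]
force: [0.3, 0.2, 0.4]
opening: 0.0878
gripper_force: 0.0
clock: 4.52
tool_pos: [0.4663, -0.0643, 0.0156]
orientation: [-179.9, 0.0, -84.7]
force: [-0.8, -0.5, 0.8]
opening: 0.0532
gripper_force: 0.0
```

```bash
python3 -m inch '0 0 0 0 0 0;0 0 0 0 0 0;0 0 0 0 0 0;0 0 0 0 0 0;0 0 0 0 0 0;0 0 0 0 0 0' 1
python3 to.py .464 -.065 .13 -84.6;  python3 -c "
import numpy as np;c,s=np.cos(np.radians(5.4)),np.sin(np.radians(5.4))
for x in(-.04,.04):print(.5452+c*x,.2562+s*x)"
```

```text
clock: 5.02
tool_pos: [0.4661, -0.0644, 0.0151]
orientation: [-180.0, -0.0, -84.7]
force: [0.3, -0.2, 0.7]
opening: 0.0303
gripper_force: 30.0
now [ 0.4661 -0.0644  0.0151] [-180.    -0.   -84.7] q [ 16.  16. -39.   0. -34. -11.] t 5.0 open 0.0303
row [ 0.001  0.007 -0.383] [-0.    -0.    -0.001] rows>= 4
0.5053775214158768 0.25243566746725943
0.5850224785841233 0.25996433253274054
```

```bash
python3 -m inch '0 0 -0.1 0 0 0;0 0 -0.2 0 0 0;0 0 -0.3 0 0 0;0 0 -0.38 0 0 0;0 0 -0.38 0 0 0'; python3 to.py .5054 .2524 .13 -84.6
```

```text
clock: 5.43
tool_pos: [0.4687, -0.064, 0.1337]
orientation: [-179.6, 0.0, -84.7]
force: [1.6, 0.1, -0.9]
opening: 0.0305
gripper_force: 30.0
now [ 0.4687 -0.064   0.1337] [-179.6    0.   -84.7] q [ 16.   6. -32.   0. -52. -11.] t 5.4 open 0.0305
row [-1.039 -0.22   0.014] [-0.002  0.    -0.   ] rows>= 9
```

```bash
python3 -m inch '-0.97 -0.21 0 0 0 0;-0.97 -0.21 0 0 0 0;-0.97 -0.21 0 0 0 0;-0.97 -0.21 0 0 0 0;-0.97 -0.21 0 0 0 0;-0.97 -0.21 0 0 0 0;-0.97 -0.21 0 0 0 0;-0.97 -0.21 0 0 0 0;-0.97 -0.21 0 0 0 0'; python3 to.py .5054 .2524 .021 -84.6
```

```text
clock: 6.18
tool_pos: [0.5017, 0.2338, 0.1279]
orientation: [179.9, -0.0, -84.5]
force: [0.0, -0.9, -1.4]
opening: 0.0303
gripper_force: 30.0
now [0.5017 0.2338 0.1279] [179.9  -0.  -84.5] q [ 45.  14. -22.  -0. -54. -40.] t 6.2 open 0.0303
row [-0.061 -0.019  0.356] [ 0. -0.  0.] rows>= 4
```

```bash
python3 -m inch '-0.061 -0.019 0 0 0 0;-0.061 -0.019 0.1 0 0 0;-0.061 -0.019 0.2 0 0 0;-0.061 -0.019 0.27 0 0 0;-0.061 -0.019 0.32 0 0 0;-0.061 -0.019 0.345 0 0 0;-0.061 -0.019 0.358 0 0 0;-0.061 -0.019 0.358 0 0 0;-0.061 -0.019 0.358 0 0 0'; python3 to.py .5054 .2524 .0195 -84.6
```

```text
clock: 6.93
tool_pos: [0.5063, 0.2499, 0.0223]
orientation: [-180.0, 0.0, -84.7]
force: [-0.2, -0.5, 0.4]
opening: 0.0304
gripper_force: 30.0
now [0.5063 0.2499 0.0223] [-180.     0.   -84.7] q [ 46.  23. -27.   0. -40. -41.] t 6.9 open 0.0304
row [-0.009  0.002  0.009] [-0.     0.    -0.001] rows>= 2
```

```bash
python3 -m inch '0 0 0.008 0 0 0;0 0 0.008 0 0 0;0 0 0.008 0 0 0'
python3 -m inch '0 0 0 0 0 0;0 0 0 0 0 0;0 0 0 0 0 0;0 0 0 0 0 0;0 0 0 0 0 0;0 0 0 0 0 0' -0.15
python3 -m inch '0 0 -0.05 0 0 0;0 0 -0.15 0 0 0;0 0 -0.25 0 0 0;0 0 -0.36 0 0 0;0 0 -0.36 0 0 0'; python3 to.py .636 .0755 .13 -84.6
```

```text
clock: 7.18
tool_pos: [0.5061, 0.2501, 0.0199]
orientation: [-180.0, 0.0, -84.7]
force: [-0.1, -0.5, -0.3]
opening: 0.0305
gripper_force: 30.0
clock: 7.68
tool_pos: [0.5059, 0.2499, 0.0193]
orientation: [-180.0, 0.0, -84.7]
force: [0.4, 0.3, 0.4]
opening: 0.05
gripper_force: 0.0
clock: 8.1
tool_pos: [0.5089, 0.2521, 0.1339]
orientation: [-179.5, 0.3, -84.6]
force: [0.9, 0.4, 0.5]
opening: 0.0506
gripper_force: 0.0
now [0.5089 0.2521 0.1339] [-179.5    0.3  -84.6] q [ 46.  15. -21.   0. -54. -41.] t 8.1 open 0.0506
row [ 0.626 -0.366  0.013] [-0.003  0.002 -0.   ] rows>= 7
```

```bash
python3 -m inch '0.46 -0.35 0 0 0 0;0.46 -0.35 0 0 0 0;0.46 -0.35 0 0 0 0;0.46 -0.35 0 0 0 0;0.46 -0.35 0 0 0 0;0.46 -0.35 0 0 0 0;0.46 -0.35 0 0 0 0' -1
python3 - <<'E'
from h import *
P=camera_params('wrist'); save('wrist','w1.png')
for l in landmark_of('wrist','lens_tube_b'): print(round(l['p'],2),l['uv'],atz('wrist',l['uv'],0,P))
E
python3 to.py .636 .0765 .014 -84.6
```

```text
clock: 8.68
tool_pos: [0.623, 0.1215, 0.1266]
orientation: [179.9, -0.0, -84.8]
force: [0.6, 0.4, 0.2]
opening: 0.0865
gripper_force: 0.0
0.66 [274.1, 150.2] [0.6324787  0.07267103 0.        ]
now [0.6225 0.1227 0.1271] [180.    0.  -84.7] q [ 29.  21. -12.  -0. -57. -23.] t 8.8 open 0.0875
row [ 0.158 -0.031  0.377] [ 0.  0. -0.] rows>= 4
```

```bash
python3 -m inch '0.165 -0.026 0 0 0 0;0.165 -0.026 0.1 0 0 0;0.165 -0.026 0.2 0 0 0;0.165 -0.026 0.3 0 0 0;0.165 -0.026 0.355 0 0 0;0.165 -0.026 0.375 0 0 0;0.165 -0.026 0.375 0 0 0' -1
python3 -m inch '0 0 0 0 0 0;0 0 0 0 0 0;0 0 0 0 0 0;0 0 0 0 0 0;0 0 0 0 0 0;0 0 0 0 0 0;0 0 0 0 0 0;0 0 0 0 0 0;0 0 0 0 0 0;0 0 0 0 0 0' 1
python3 to.py .585 .2595 .13 -84.6
```

```text
clock: 9.37
tool_pos: [0.6342, 0.0744, 0.0135]
orientation: [179.8, -0.0, -84.6]
force: [-0.5, 0.2, 0.4]
opening: 0.0875
gripper_force: 0.0
clock: 10.2
tool_pos: [0.6354, 0.0735, 0.0147]
orientation: [180.0, -0.0, -84.7]
force: [-1.6, 0.4, 0.3]
opening: 0.0305
gripper_force: 30.0
now [0.6354 0.0735 0.0147] [180.   -0.  -84.7] q [ 24.  29. -17.   0. -44. -19.] t 10.2 open 0.0305
row [-0.633  0.11  -0.384] [ 0.    -0.    -0.001] rows>= 7
```

```bash
python3 -m inch '0 0 -0.12 0 0 0;0 0 -0.24 0 0 0;0 0 -0.35 0 0 0;-0.1 0.02 -0.384 0 0 0;-0.633 0.11 -0.384 0 0 0;-0.633 0.11 -0.384 0 0 0;-0.633 0.11 -0.384 0 0 0;-0.633 0.11 -0.384 0 0 0;-0.633 0.11 -0.384 0 0 0;-0.633 0.11 -0.384 0 0 0'; python3 to.py .585 .2595 .021 -84.6
```

```text
clock: 11.03
tool_pos: [0.5843, 0.2618, 0.1297]
orientation: [180.0, -0.0, -84.5]
force: [0.2, -1.9, 0.4]
opening: 0.0307
gripper_force: 30.0
now [0.5843 0.2618 0.1297] [180.   -0.  -84.5] q [ 42.  22. -11.  -0. -57. -36.] t 11.0 open 0.0307
row [ 0.008 -0.002  0.362] [ 0. -0.  0.] rows>= 4
```

```bash
python3 -m inch '0 0 0 0 0 0;0 0 0.1 0 0 0;0 0 0.2 0 0 0;0 0 0.28 0 0 0;0 0 0.33 0 0 0;0 0 0.355 0 0 0;0 0 0.365 0 0 0;0 0 0.366 0 0 0;0 0 0.366 0 0 0;0 0 0.366 0 0 0'
python3 -m inch '0 0 0 0 0 0;0 0 0 0 0 0;0 0 0 0 0 0;0 0 0 0 0 0;0 0 0 0 0 0;0 0 0 0 0 0' -0.15
python3 -m inch '0 0 -0.05 0 0 0;0 0 -0.15 0 0 0;0 0 -0.25 0 0 0;0 0 -0.36 0 0 0;0 0 -0.36 0 0 0'; python3 to.py .55 .0 .14 -90
```

```text
clock: 11.87
tool_pos: [0.5859, 0.26, 0.0215]
orientation: [-179.9, 0.1, -84.7]
force: [0.4, -0.2, -0.5]
opening: 0.0303
gripper_force: 30.0
clock: 12.37
tool_pos: [0.5851, 0.2597, 0.0203]
orientation: [-180.0, 0.0, -84.7]
force: [1.1, -0.3, -0.5]
opening: 0.0504
gripper_force: 0.0
clock: 12.78
tool_pos: [0.5884, 0.2616, 0.1355]
orientation: [-179.5, 0.2, -84.6]
force: [1.0, 0.3, 2.0]
opening: 0.0501
gripper_force: 0.0
now [0.5884 0.2616 0.1355] [-179.5    0.2  -84.6] q [ 41.  21. -11.   0. -57. -36.] t 12.8 open 0.0501
row [ 0.856  0.209 -0.021] [-0.003  0.001  0.03 ] rows>= 8
```

```bash
python3 -m inch '0.86 0.21 -0.02 0 0 0;0.86 0.21 -0.02 0 0 -0.03;0.86 0.21 -0.02 0 0 -0.06;0.86 0.21 -0.02 0 0 -0.104;0.86 0.21 -0.02 0 0 -0.104;0.86 0.21 -0.02 0 0 -0.104;0.86 0.21 -0.02 0 0 -0.104;0.86 0.21 -0.02 0 0 -0.104;0.86 0.21 -0.02 0 0 -0.104' -1;  python3 to.py .495 -.20 .14 -103.4
python3 - <<'E'
from h import *
snapshot('top')
for l in landmark_of('top','lens_tube_b'): print(round(l['p'],2),l['uv'],atz('top',l['uv'],0.004))
E
```

```text
clock: 13.53
tool_pos: [0.5461, -0.0041, 0.1343]
orientation: [-180.0, -0.0, -66.1]
force: [-0.3, 0.1, -0.2]
opening: 0.0873
gripper_force: 0.0
now [ 0.5461 -0.0041  0.1343] [-180.    -0.   -66.1] q [ 20.  13. -23.   0. -54.   4.] t 13.5 open 0.0873
row [ 0.528  0.42  -0.019] [-0.     0.     0.207] rows>= 7
0.49 [161.7, 248.5] [0.50158998 0.25000365 0.004     ]
```

```bash
python3 -m inch '0.53 0.42 -0.02 0 0 0.207;0.53 0.42 -0.02 0 0 0.207;0.53 0.42 -0.02 0 0 0.207;0.53 0.42 -0.02 0 0 0.207;0.53 0.42 -0.02 0 0 0.207;0.53 0.42 -0.02 0 0 0.207;0.53 0.42 -0.02 0 0 0.207;0.53 0.42 -0.02 0 0 0.207' -1
python3 - <<'E'
from h import *
P=camera_params('wrist'); im=save('wrist','w2.png')
t=snapshot('top'); cv2.imwrite('pics/t2.png',cv2.resize(t[150:300,100:260,::-1],None,fx=4,fy=4,interpolation=2))
a=cv2.imread('pics/w2.png');b=cv2.imread('pics/t2.png');b=cv2.resize(b,(448,420));a=a[:,:352];cv2.imwrite('pics/wt2.png',np.hstack([cv2.imread('pics/w2.png')[:,140:480],b]))
for l in landmark_of('wrist','top_bin'): print(round(l['p'],2),l['uv'],atz('wrist',l['uv'],0,P))
for l in landmark_of('wrist','top_bin_yellow_end'): print(round(l['p'],2),l['uv'],atz('wrist',l['uv'],0.01,P))
E
python3 to.py .4873 -.2455 .14 -103.4
```

```text
clock: 14.3
tool_pos: [0.4963, -0.199, 0.14]
orientation: [180.0, 0.0, -103.1]
force: [-0.1, 0.0, -0.0]
opening: 0.0878
gripper_force: 0.0
0.69 [275.2, 152.6] [ 0.48983208 -0.24553504  0.        ]
0.65 [193.7, 155.9] [ 0.56161452 -0.26125033  0.01      ]
now [ 0.4964 -0.1983  0.1401] [ 180.     0.  -103.1] q [ -1.  12. -24.  -0. -54. -12.] t 14.5 open 0.0881
row [ 0.16  -0.006  0.   ] [0.    0.    0.002] rows>= 3
```

View pics/wt2.png

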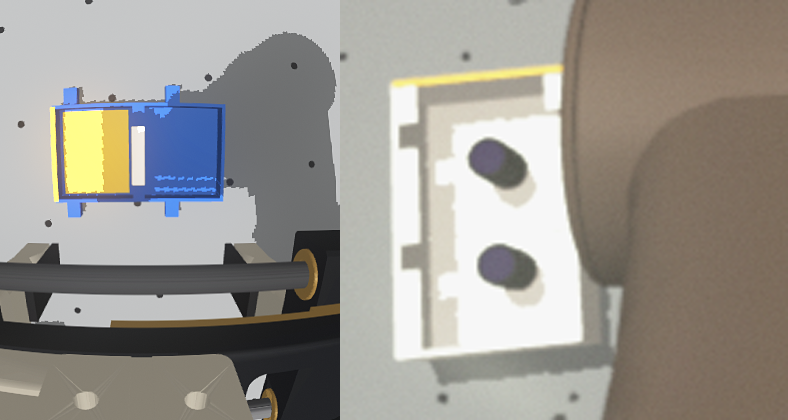

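Both tubes stand in the white bin (crop discs at (485,160) and (497,265)). The blue bin is square to the gripper, with its tab at (138,153). Grasping the tab.

```bash
python3 -m inch '0.16 -0.009 0 0 0 0;0.16 -0.009 0.1 0 0 0;0.16 -0.009 0.2 0 0 0;0.16 -0.009 0.3 0 0 0;0.16 -0.009 0.35 0 0 0;0.16 -0.009 0.373 0 0 0;0.16 -0.009 0.373 0 0 0' -1
python3 -m inch '0 0 0 0 0 0;0 0 0 0 0 0;0 0 0 0 0 0;0 0 0 0 0 0;0 0 0 0 0 0;0 0 0 0 0 0;0 0 0 0 0 0;0 0 0 0 0 0;0 0 0 0 0 0;0 0 0 0 0 0' 1
python3 -m inch '0 0 0 0 0 0;0 0 0 0 0 0;0 0 0 0 0 0;0 0 0 0 0 0;0 0 0 0 0 0;0 0 0 0 0 0;0 0 0 0 0 0' 1
python3 to.py .4885 -.2455 .028 -103.4
```

```text
clock: 15.08
tool_pos: [0.4868, -0.2461, 0.0268]
orientation: [179.8, -0.0, -103.2]
force: [0.2, 0.3, 0.8]
opening: 0.0877
gripper_force: 0.0
clock: 15.92
tool_pos: [0.4874, -0.2469, 0.0282]
orientation: [180.0, -0.0, -103.2]
force: [0.0, -0.3, 0.5]
opening: 0.0266
gripper_force: 0.0
clock: 16.5
tool_pos: [0.4875, -0.2469, 0.0282]
orientation: [-180.0, -0.0, -103.2]
force: [-0.3, -1.2, -1.2]
opening: 0.0098
gripper_force: 30.0
now [ 0.4875 -0.2469  0.0282] [-180.    -0.  -103.2] q [ -6.  21. -29.   0. -40.  -7.] t 16.5 open 0.0098
row [-0.005 -0.002  0.001] [-0.    -0.     0.001] rows>= 2
```

```bash
python3 -m inch '0 0 -0.03 0 0 0;0 0 -0.1 0 0 0;0 0 -0.2 0 0 0;0 0 -0.3 0 0 0;0 0 -0.4 0 0 0;0 0 -0.5 0 0 0;0 0 -0.57 0 0 0;0 0 -0.57 0 0 0;0 0 -0.57 0 0 0'
python3 to.py .54 .0 .2 -13; python3 to.py .54 0 .2 -3
```

```text
clock: 17.25
tool_pos: [0.4877, -0.2468, 0.2008]
orientation: [-179.8, 0.0, -103.3]
force: [-0.3, -0.5, -3.9]
opening: 0.0097
gripper_force: 30.0
now [ 0.4877 -0.2468  0.2008] [-179.8    0.  -103.3] q [ -6.   9. -18.  -0. -62.  -7.] t 17.2 open 0.0097
row [-0.841  0.019  0.003] [-0.001 -0.001 -0.501] rows>= 14
now [ 0.4877 -0.2468  0.2008] [-179.8    0.  -103.3] q [ -6.   9. -18.  -0. -62.  -7.] t 17.2 open 0.0097
row [-0.841  0.019  0.003] [-0.001 -0.001 -0.557] rows>= 16
```

```bash
python3 -m inch '-0.05 0 0 0 0 -0.03;-0.15 0 0 0 0 -0.065;-0.25 0 0 0 0 -0.1;-0.35 0.01 0 0 0 -0.135;-0.45 0.01 0 0 0 -0.17;-0.55 0.01 0 0 0 -0.205;-0.65 0.01 0 0 0 -0.24;-0.75 0.02 0 0 0 -0.275;-0.84 0.02 0 0 0 -0.31;-0.84 0.02 0 0 0 -0.34'
python3 to.py .545 .256 .2 40
```

```text
clock: 18.08
tool_pos: [0.5393, 0.0033, 0.1977]
orientation: [179.9, 0.1, -41.6]
force: [0.5, -0.6, -3.1]
opening: 0.0096
gripper_force: 30.0
now [0.5393 0.0033 0.1977] [ 1.799e+02  1.000e-01 -4.160e+01] q [ 21.   9. -19.  -0. -62.  27.] t 18.1 open 0.0096
row [-0.545 -0.643 -0.008] [-0.     0.001 -0.453] rows>= 13
```

```bash
python3 -m inch '-0.05 -0.06 0 0 0 -0.03;-0.11 -0.13 0 0 0 -0.065;-0.17 -0.2 0 0 0 -0.1;-0.24 -0.28 0 0 0 -0.135;-0.31 -0.37 0 0 0 -0.17;-0.38 -0.45 0 0 0 -0.205;-0.45 -0.53 0 0 0 -0.24;-0.51 -0.6 0 0 0 -0.275;-0.545 -0.643 0 0 0 -0.31;-0.545 -0.643 0 0 0 -0.345'
python3 -m inch '0 0 0 0 0 -0.03;0 0 0 0 0 -0.065;0 0 0 0 0 -0.1;0 0 0 0 0 -0.135;0 0 0 0 0 -0.17;0 0 0 0 0 -0.205;0 0 0 0 0 -0.24;0 0 0 0 0 -0.275;0 0 0 0 0 -0.31;0 0 0 0 0 -0.345'
python3 to.py .545 .256 .2 95.2
```

```text
clock: 18.92
tool_pos: [0.5462, 0.2553, 0.1971]
orientation: [180.0, 0.2, 20.5]
force: [0.3, -1.2, -1.9]
opening: 0.0099
gripper_force: 30.0
clock: 19.75
tool_pos: [0.546, 0.2519, 0.1974]
orientation: [-179.8, 0.1, 82.5]
force: [0.7, -0.4, -3.2]
opening: 0.0099
gripper_force: 30.0
now [0.546  0.2519 0.1974] [-1.798e+02  1.000e-01  8.250e+01] q [ 43.  15. -11.  -0. -64. 129.] t 19.8 open 0.0099
row [ 0.013 -0.005 -0.009] [-0.001  0.001 -0.071] rows>= 3
```

```bash
python3 -m inch '0.013 -0.005 0 0 0 -0.036;0.013 -0.005 0.05 0 0 -0.071;0.013 -0.005 0.1 0 0 -0.071;0.013 -0.005 0.15 0 0 -0.071;0.013 -0.005 0.2 0 0 -0.071;0.013 -0.005 0.2 0 0 -0.071;0.013 -0.005 0.2 0 0 -0.071'
python3 to.py .5452 .2562 .090 95.3; python3 - <<'E'
from h import *
P=camera_params('wrist'); im=save('wrist','w3.png')
for l in landmark_of('wrist','top_bin'): print(round(l['p'],2),l['uv'],atz('wrist',l['uv'],0.11,P))
E
```

```text
clock: 20.33
tool_pos: [0.545, 0.2556, 0.1375]
orientation: [-179.8, 0.1, 94.9]
force: [-0.2, 0.6, -2.7]
opening: 0.01
gripper_force: 30.0
now [0.545  0.2556 0.1375] [-1.798e+02  1.000e-01  9.490e+01] q [ 44.  18. -15.  -0. -57. 141.] t 20.3 open 0.01
row [0.002 0.001 0.158] [-0.001  0.001 -0.002] rows>= 3
0.61 [279.8, 246.3] [0.54316828 0.25409752 0.11      ]
```

View pics/w3.png

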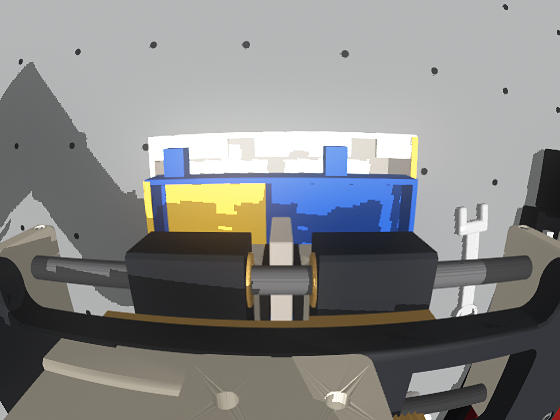

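The blue bin hangs level and centred over the white one. Yellow ends are opposite: blue's at column 150, white's at 415. The lugs at (175,160) and (335,160) clear the gaps at (240,150) and (363,148). Lowering.

```bash
python3 -m inch '0.002 0.001 0.04 0 0 -0.002;0.002 0.001 0.08 0 0 -0.002;0.002 0.001 0.115 0 0 -0.002;0.002 0.001 0.14 0 0 -0.002;0.002 0.001 0.15 0 0 -0.002;0.002 0.001 0.157 0 0 -0.002;0.002 0.001 0.157 0 0 -0.002;0.002 0.001 0.157 0 0 -0.002'
python3 -m inch '0 0 0.003 0 0 0;0 0 0.006 0 0 0;0 0 0.006 0 0 0'; python3 to.py .5452 .2562 .088 95.3
```

```text
clock: 21.1
tool_pos: [0.5467, 0.2574, 0.0926]
orientation: [180.0, -0.0, 95.3]
force: [-0.7, 0.1, -2.9]
opening: 0.0098
gripper_force: 30.0
clock: 21.35
tool_pos: [0.5464, 0.2573, 0.0905]
orientation: [180.0, -0.0, 95.3]
force: [0.9, -0.3, -3.3]
opening: 0.0101
gripper_force: 30.0
now [0.5464 0.2573 0.0905] [180.   -0.   95.3] q [ 44.  21. -18.  -0. -51. 142.] t 21.4 open 0.0101
row [-0.003 -0.004  0.008] [ 0. -0. -0.] rows>= 2
```

```bash
python3 -m inch '-0.003 -0.003 0.003 0 0 0;-0.003 -0.003 0.006 0 0 0;-0.003 -0.003 0.008 0 0 0;-0.003 -0.003 0.008 0 0 0;-0.003 -0.003 0.008 0 0 0'
```

```text
clock: 21.77
tool_pos: [0.5455, 0.2562, 0.0882]
orientation: [-180.0, 0.0, 95.3]
force: [-1.9, -1.1, 2.4]
opening: 0.0099
gripper_force: 30.0
```

```bash
python3 -m inch '0 0 0 0 0 0;0 0 0 0 0 0;0 0 0 0 0 0;0 0 0 0 0 0;0 0 0 0 0 0;0 0 0 0 0 0;0 0 0 0 0 0' -0.3
python3 -m inch '0 0 -0.05 0 0 0;0 0 -0.15 0 0 0;0 0 -0.25 0 0 0;0 0 -0.36 0 0 0;0 0 -0.36 0 0 0' -1
python3 - <<'E'
from h import *
P=camera_params('wrist'); im=save('wrist','w4.png'); snapshot('scene')
for l in landmark_of('wrist','top_bin'): print(round(l['p'],2),l['uv'],atz('wrist',l['uv'],0.06,P))
for l in landmark_of('wrist','top_bin_yellow_end'): print(round(l['p'],2),l['uv'],atz('wrist',l['uv'],0.07,P))
for l in landmark_of('scene','top_bin'): print(round(l['p'],2),l['uv'],atz('scene',l['uv'],0.06))
E
python3 to.py .47 .075 .13 5.3
```

```text
clock: 22.35
tool_pos: [0.5456, 0.2563, 0.0879]
orientation: [180.0, -0.0, 95.3]
force: [-0.6, -0.2, 1.3]
opening: 0.0511
gripper_force: 0.0
clock: 22.77
tool_pos: [0.5486, 0.2579, 0.2032]
orientation: [179.5, -0.3, 95.4]
force: [0.4, 0.3, 0.6]
opening: 0.0839
gripper_force: 0.0
0.6 [276.0, 206.6] [0.54441599 0.25421299 0.06      ]
0.58 [196.8, 210.4] [0.47048253 0.24623828 0.07      ]
0.94 [355.1, 149.8] [0.53051332 0.27259353 0.06      ]
now [0.545  0.2558 0.1949] [-179.9    0.    95.3] q [ 44.  15. -11.  -0. -64. 142.] t 23.0 open 0.0873
row [-0.577 -0.304  0.217] [-0.     0.001  0.5  ] rows>= 14
```

View pics/w4.png

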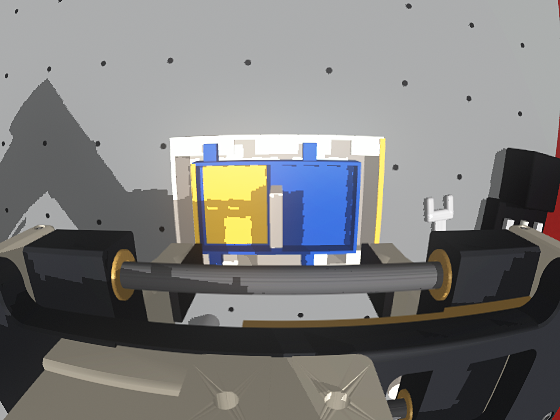

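Blue bin is seated level and centred on the ledges, with its yellow end at image (195,205) and white's at (382,190). On to the post.

```bash
python3 -m inch '-0.07 -0.06 0 0 0 0.03;-0.15 -0.12 0 0 0 0.065;-0.24 -0.19 0 0 0 0.1;-0.33 -0.27 0 0 0 0.135;-0.42 -0.34 0 0 0 0.17;-0.5 -0.4 0 0 0 0.205;-0.563 -0.454 0 0 0 0.24;-0.563 -0.454 0 0 0 0.275;-0.563 -0.454 0 0 0 0.31;-0.563 -0.454 0 0 0 0.345'
python3 to.py .425 .075 .13 5.3
```

```text
clock: 23.85
tool_pos: [0.4249, 0.0747, 0.1953]
orientation: [180.0, 0.1, 32.8]
force: [0.0, -0.4, 1.2]
opening: 0.0873
gripper_force: 0.0
now [0.4249 0.0747 0.1953] [1.80e+02 1.00e-01 3.28e+01] q [ 36.  -2. -31.  -0. -61.  86.] t 23.9 open 0.0873
row [ 0.001 -0.001  0.218] [0.    0.    0.153] rows>= 5
```

```bash
python3 -m inch '0 0 0.1 0 0 0.04;0 0 0.2 0 0 0.08;0 0 0.218 0 0 0.12;0 0 0.218 0 0 0.153;0 0 0.218 0 0 0.153;0 0 0.218 0 0 0.153'
python3 - <<'E'
from h import *
P=camera_params('wrist'); im=save('wrist','w5.png')
for l in landmark_of('wrist','post'): print(round(l['p'],2),l['uv'],atz('wrist',l['uv'],0,P))
for l in cut_out('wrist','post')[:1]: print(l['rect'])
E
python3 to.py .4675 .076 .024 5.3
```

```text
clock: 24.35
tool_pos: [0.4252, 0.0753, 0.1299]
orientation: [180.0, 0.1, 5.9]
force: [-0.1, -0.1, 0.1]
opening: 0.0873
gripper_force: 0.0
0.73 [285.0, 151.6] [0.4725877  0.07703668 0.        ]
[271.7, 138.8, 37.4, 34.9]
now [0.4256 0.0755 0.1307] [-180.    -0.     5.8] q [ 36.   3. -36.   0. -51.  59.] t 24.5 open 0.0875
row [0.139 0.013 0.356] [-0.    -0.     0.003] rows>= 4
```

View pics/w5.png

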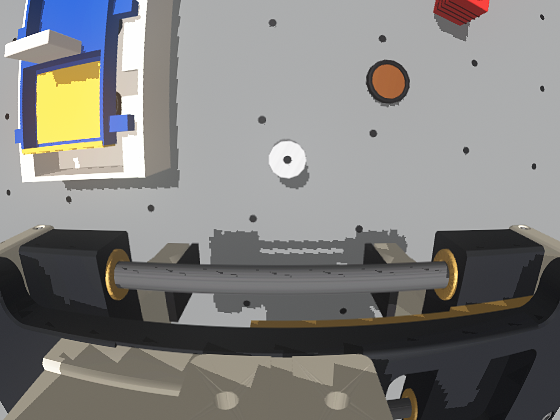

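Post top is at (287,159), with the filter well off at (387,82). Grasping.

```bash
python3 -c "
from h import *
print(atz('wrist',(287,159),.06))"
python3 -m inch '0.148 0.011 0 0 0 0;0.148 0.011 0.1 0 0 0;0.148 0.011 0.2 0 0 0;0.148 0.011 0.29 0 0 0;0.148 0.011 0.335 0 0 0;0.148 0.011 0.356 0 0 0;0.148 0.011 0.356 0 0 0' -1
python3 -m inch '0 0 0 0 0 0;0 0 0 0 0 0;0 0 0 0 0 0;0 0 0 0 0 0;0 0 0 0 0 0;0 0 0 0 0 0;0 0 0 0 0 0;0 0 0 0 0 0;0 0 0 0 0 0;0 0 0 0 0 0' 1
python3 -m inch '0 0 0 0 0 0;0 0 0 0 0 0;0 0 0 0 0 0;0 0 0 0 0 0' 1
python3 to.py .506 .2515 .2 5.3
```

```text
[0.47171749 0.07654713 0.06      ]
clock: 25.08
tool_pos: [0.4695, 0.0762, 0.0227]
orientation: [179.9, 0.1, 5.7]
force: [-0.2, -0.7, -0.3]
opening: 0.0877
gripper_force: 0.0
clock: 25.92
tool_pos: [0.47, 0.0765, 0.0237]
orientation: [180.0, 0.0, 5.7]
force: [0.3, -1.5, 2.5]
opening: 0.0264
gripper_force: 0.8
clock: 26.25
tool_pos: [0.4701, 0.0765, 0.0238]
orientation: [180.0, 0.0, 5.7]
force: [-0.6, -1.4, 0.7]
opening: 0.0256
gripper_force: 30.0
now [0.4701 0.0765 0.0238] [180.    0.    5.7] q [ 33.  16. -38.   0. -36.  63.] t 26.2 open 0.0256
row [ 0.177 -0.568 -0.587] [0.    0.    0.002] rows>= 8
```

```bash
python3 -m inch '0 0 -0.12 0 0 0;0 0 -0.24 0 0 0;0 0 -0.36 0 0 0;0 0 -0.48 0 0 0;0 -0.05 -0.587 0 0 0;0.177 -0.568 -0.587 0 0 0;0.177 -0.568 -0.587 0 0 0;0.177 -0.568 -0.587 0 0 0;0.177 -0.568 -0.587 0 0 0;0.177 -0.568 -0.587 0 0 0'
python3 -m inch '0 0 0 0 0 0;0 0 0 0 0 0'
python3 to.py .506 .2515 .089 5.3
```

```text
clock: 27.08
tool_pos: [0.5075, 0.2571, 0.199]
orientation: [-180.0, -0.1, 5.8]
force: [1.5, -0.4, -0.5]
opening: 0.0252
gripper_force: 30.0
clock: 27.25
tool_pos: [0.5054, 0.2512, 0.1989]
orientation: [179.9, 0.1, 5.7]
force: [-0.1, -0.4, -2.1]
opening: 0.0254
gripper_force: 30.0
now [0.5054 0.2512 0.1989] [1.799e+02 1.000e-01 5.700e+00] q [ 46.  11. -16.  -0. -63.  49.] t 27.2 open 0.0254
row [ 0.003 -0.001  0.366] [0.    0.001 0.002] rows>= 4
```

```bash
python3 -m inch '0.001 0 0.1 0 0 0;0.001 0 0.2 0 0 0;0.001 0 0.28 0 0 0;0.001 0 0.33 0 0 0;0.001 0 0.355 0 0 0;0.001 0 0.365 0 0 0;0.001 0 0.37 0 0 0;0.001 0 0.37 0 0 0;0.001 0 0.37 0 0 0'; python3 to.py .506 .2515 .087 5.3
```

```text
clock: 28.0
tool_pos: [0.507, 0.2517, 0.0901]
orientation: [-179.9, -0.1, 5.7]
force: [1.1, 0.8, -1.5]
opening: 0.0252
gripper_force: 30.0
now [0.507  0.2517 0.0901] [-1.799e+02 -1.000e-01  5.700e+00] q [ 46.  18. -23.   0. -49.  49.] t 28.0 open 0.0252
row [-0.003  0.     0.01 ] [-0.    -0.001  0.002] rows>= 2
```

```bash
python3 -m inch '0 0 0.004 0 0 0;0 0 0.007 0 0 0;0 0 0.007 0 0 0;0 0 0.007 0 0 0'
python3 -m inch '0 0 0 0 0 0;0 0 0 0 0 0;0 0 0 0 0 0;0 0 0 0 0 0;0 0 0 0 0 0;0 0 0 0 0 0' -0.1
python3 -m inch '0 0 -0.05 0 0 0;0 0 -0.15 0 0 0;0 0 -0.25 0 0 0;0 0 -0.37 0 0 0;0 0 -0.37 0 0 0;0 0 -0.37 0 0 0'
python3 to.py .6 -.0705 .2 5.3
```

```text
clock: 28.33
tool_pos: [0.5064, 0.2515, 0.087]
orientation: [-180.0, -0.0, 5.7]
force: [-0.8, 0.1, -1.4]
opening: 0.0254
gripper_force: 30.0
clock: 28.83
tool_pos: [0.5064, 0.2514, 0.0868]
orientation: [-180.0, -0.0, 5.7]
force: [0.6, -0.6, 0.3]
opening: 0.048
gripper_force: 0.0
clock: 29.33
tool_pos: [0.5074, 0.2523, 0.2003]
orientation: [-179.8, -0.2, 5.7]
force: [-0.1, -0.3, -0.3]
opening: 0.0487
gripper_force: 0.0
now [0.5074 0.2523 0.2003] [-179.8   -0.2    5.7] q [ 46.  11. -16.   0. -63.  49.] t 29.3 open 0.0487
row [ 0.201  1.101 -0.002] [-0.001 -0.001  0.002] rows>= 10
```

```bash
python3 -m inch '0.19 0.99 0 0 0 0;0.19 0.99 0 0 0 0;0.19 0.99 0 0 0 0;0.19 0.99 0 0 0 0;0.19 0.99 0 0 0 0;0.19 0.99 0 0 0 0;0.19 0.99 0.1 0 0 0;0.19 0.99 0.2 0 0 0;0.19 0.99 0.22 0 0 0;0.19 0.99 0.22 0 0 0' -1
python3 - <<'E'
from h import *
P=camera_params('wrist'); im=save('wrist','w6.png')
for l in landmark_of('wrist','red_block'): print(round(l['p'],2),l['uv'],atz('wrist',l['uv'],0,P))
for l in landmark_of('wrist','screw_jar'): print(round(l['p'],2),l['uv'],atz('wrist',l['uv'],0,P))
E
python3 to.py .645 -.0705 .024 5.3
```

```text
clock: 30.17
tool_pos: [0.5897, -0.0401, 0.1276]
orientation: [180.0, 0.4, 5.5]
force: [-0.2, -0.5, -0.1]
opening: 0.0873
gripper_force: 0.0
0.61 [319.1, 146.1] [ 0.64431002 -0.06777431  0.        ]
0.61 [248.7, 28.2] [0.74419333 0.00350556 0.        ]
now [ 0.593  -0.0377  0.1327] [ 1.8e+02 -1.0e-01  5.7e+00] q [ 15.  17. -17.   0. -55.  80.] t 30.3 open 0.0875
row [0.161 0.126 0.363] [ 0.    -0.     0.002] rows>= 4
```

View pics/w6.png

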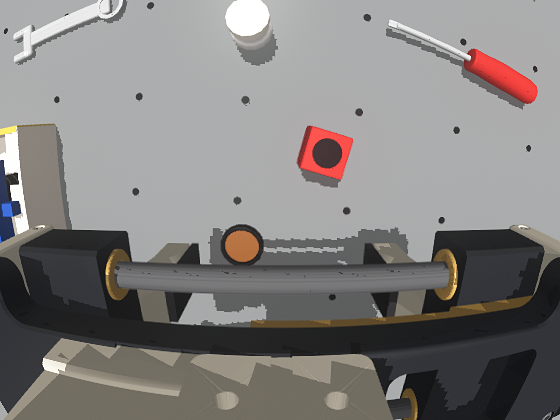

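Red block is at (326,153), turned about 13.5° clockwise in the image, so its yaw is about -8°. The jar (248,20) and filter (242,245) are clear.

```bash
python3 -c "
from h import *
print(atz('wrist',(327,153),.052))"
python3 to.py .645 -.069 .024 -8
```

```text
[ 0.64597907 -0.06585392  0.052     ]
now [ 0.593  -0.0377  0.1327] [ 1.8e+02 -1.0e-01  5.7e+00] q [ 15.  17. -17.   0. -55.  80.] t 30.3 open 0.0875
row [0.162 0.121 0.363] [ 0.    -0.     0.076] rows>= 4
```

```bash
python3 -m inch '0.162 0.118 0 0 0 0.038;0.162 0.118 0.05 0 0 0.076;0.162 0.118 0.12 0 0 0.076;0.162 0.118 0.2 0 0 0.076;0.162 0.118 0.29 0 0 0.076;0.162 0.118 0.34 0 0 0.076;0.162 0.118 0.363 0 0 0.076;0.162 0.118 0.363 0 0 0.076' -1
python3 -m inch '0 0 0 0 0 0;0 0 0 0 0 0;0 0 0 0 0 0;0 0 0 0 0 0;0 0 0 0 0 0;0 0 0 0 0 0;0 0 0 0 0 0;0 0 0 0 0 0;0 0 0 0 0 0;0 0 0 0 0 0' 1
python3 -m inch '0 0 0 0 0 0;0 0 0 0 0 0;0 0 0 0 0 0;0 0 0 0 0 0' 1
python3 to.py .6 .1 .2 5.3
```

```text
clock: 30.98
tool_pos: [0.6442, -0.0678, 0.0227]
orientation: [180.0, 0.0, -7.9]
force: [0.2, -1.0, -0.5]
opening: 0.0877
gripper_force: 0.0
clock: 31.82
tool_pos: [0.6442, -0.069, 0.0228]
orientation: [180.0, 0.0, -8.0]
force: [-0.0, 0.1, 0.2]
opening: 0.0319
gripper_force: 29.7
clock: 32.15
tool_pos: [0.6442, -0.069, 0.0228]
orientation: [180.0, 0.0, -8.0]
force: [1.0, -1.8, 0.9]
opening: 0.0318
gripper_force: 29.7
now [ 0.6442 -0.069   0.0228] [180.   0.  -8.] q [ 11.  29. -16.   0. -45.  71.] t 32.1 open 0.0318
row [-0.225 -0.537 -0.591] [ 0.     0.    -0.074] rows>= 7
```

```bash
python3 -m inch '0 0 -0.12 0 0 0;0 0 -0.24 0 0 0;0 0 -0.36 0 0 0;0 0 -0.48 0 0 0;0 -0.05 -0.591 0 0 0;-0.1 -0.2 -0.591 0 0 -0.03;-0.2 -0.4 -0.591 0 0 -0.06;-0.225 -0.537 -0.591 0 0 -0.074;-0.225 -0.537 -0.591 0 0 -0.074;-0.225 -0.537 -0.591 0 0 -0.074'
python3 to.py .584 .2595 .2 5.3
```

```text
clock: 32.98
tool_pos: [0.5988, 0.1053, 0.2003]
orientation: [-179.9, -0.0, 5.5]
force: [-0.5, -0.4, -1.3]
opening: 0.0316
gripper_force: 29.7
now [0.5988 0.1053 0.2003] [-179.9   -0.     5.5] q [ 28.  15. -10.  -0. -64.  67.] t 33.0 open 0.0316
row [ 0.001 -0.516  0.002] [-0.    -0.     0.001] rows>= 5
```

```bash
python3 -m inch '0 -0.1 0 0 0 0;0 -0.22 0 0 0 0;0 -0.34 0 0 0 0;0 -0.44 0 0 0 0;0 -0.51 0 0 0 0;0.001 -0.516 0 0 0 0;0.001 -0.516 0 0 0 0;0.001 -0.516 0 0 0 0'
python3 to.py .584 .2595 .0875 5.3
```

```text
clock: 33.65
tool_pos: [0.5856, 0.2538, 0.1997]
orientation: [180.0, 0.1, 5.3]
force: [-0.6, -0.2, -2.4]
opening: 0.0319
gripper_force: 29.7
now [0.5856 0.2538 0.1997] [1.8e+02 1.0e-01 5.3e+00] q [ 41.  18.  -6.  -0. -65.  54.] t 33.6 open 0.0319
row [-0.003 -0.02   0.374] [0. 0. 0.] rows>= 4
```

```bash
python3 -m inch '-0.003 -0.015 0.1 0 0 0;-0.003 -0.015 0.2 0 0 0;-0.003 -0.015 0.28 0 0 0;-0.003 -0.015 0.33 0 0 0;-0.003 -0.015 0.355 0 0 0;-0.003 -0.015 0.37 0 0 0;-0.003 -0.015 0.376 0 0 0;-0.003 -0.015 0.376 0 0 0;-0.003 -0.015 0.376 0 0 0'; python3 to.py .584 .2595 .086 5.3
```

```text
clock: 34.4
tool_pos: [0.5853, 0.2587, 0.0886]
orientation: [-179.9, -0.1, 5.3]
force: [-0.6, -1.0, -1.7]
opening: 0.0322
gripper_force: 29.7
now [0.5853 0.2587 0.0886] [-1.799e+02 -1.000e-01  5.300e+00] q [ 41.  24. -14.   0. -52.  54.] t 34.4 open 0.0322
row [-0.004 -0.003  0.009] [-0.    -0.001 -0.   ] rows>= 2
```

```bash
python3 -m inch '0 0 0.003 0 0 0;0 0 0.005 0 0 0;0 0 0.006 0 0 0;0 0 0.006 0 0 0'
python3 -m inch '0 0 0 0 0 0;0 0 0 0 0 0;0 0 0 0 0 0;0 0 0 0 0 0;0 0 0 0 0 0;0 0 0 0 0 0' -0.2
python3 -m inch '0 0 -0.05 0 0 0;0 0 -0.15 0 0 0;0 0 -0.25 0 0 0;0 0 -0.37 0 0 0;0 0 -0.37 0 0 0;0 0 -0.37 0 0 0'
python3 -m inch '0 0.3 0 0 0 0;0 0.6 0 0 0 0;0 0.9 0 0 0 0;0 0.9 0 0 0 0;0 0.9 0 0 0 0;0 0.9 0 0 0 0;0 0.9 0 0 0 0;0 0.9 0 0 0 0;0 0.9 0 0 0 0;0 0.9 0 0 0 0'
python3 - <<'E'
from h import *
a=save('scene','s9.png'); b=snapshot('top')
cv2.imwrite('pics/fin.png',np.hstack([cv2.resize(a[90:260,220:420,::-1],(400,340),interpolation=2),cv2.resize(b[140:310,80:280,::-1],(400,340),interpolation=2)]))
for n in('post','red_block'):
    for l in landmark_of('scene',n)[:1]: print(n,round(l['p'],2),atz('scene',l['uv'],0.063))
for n in('filter','screw_jar'):
    for l in landmark_of('top',n)[:1]: print(n,round(l['p'],2),l['uv'])
E
```

```text
clock: 34.73
tool_pos: [0.5846, 0.2587, 0.0858]
orientation: [-180.0, -0.0, 5.3]
force: [-0.4, -0.2, 0.1]
opening: 0.0319
gripper_force: 29.7
clock: 35.23
tool_pos: [0.5846, 0.2586, 0.0856]
orientation: [-180.0, -0.0, 5.3]
force: [0.2, 0.3, -0.0]
opening: 0.0522
gripper_force: 0.0
clock: 35.73
tool_pos: [0.5857, 0.2594, 0.1994]
orientation: [-179.8, -0.3, 5.3]
force: [0.7, -0.2, -1.6]
opening: 0.0524
gripper_force: 0.0
clock: 36.57
tool_pos: [0.6091, -0.0103, 0.1957]
orientation: [-180.0, 0.1, 5.3]
force: [0.4, 0.6, -0.3]
opening: 0.0524
gripper_force: 0.0
post 0.71 [0.49479668 0.25724139 0.063     ]
red_block 0.8 [0.58827097 0.25727316 0.063     ]
filter 0.81 [280.2, 228.4]
```

View pics/fin.png

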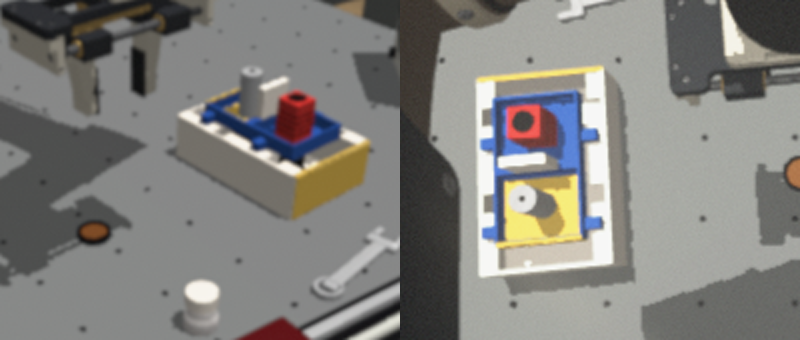

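The post stands in the yellow bay at (522,198) and the red block in the blue bay at (523,122). The bin is level, and the filter and jar are undisturbed.

```bash
python3 -m inch '0 0 0 0 0 0;0 0 0 0 0 0;0 0 0 0 0 0;0 0 0 0 0 0'; python3 -c "
from plant import *
print(close_job())"
```

```text
clock: 37.2
tool_pos: [0.6095, -0.0102, 0.1966]
orientation: [180.0, -0.0, 5.3]
force: [0.1, 0.6, 0.5]
opening: 0.0528
gripper_force: 0.0
the job is handed in; nothing more can be done
None
```

I handed the job in at about 37 s of the 136 s allowed, with no verdict returned: the tubes were upright in the white bin before it was covered, and the last pictures show the blue bin level and turned half round on the ledges, the post in its yellow bay, the red block in the other, and the filter and jar where they were.

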